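Find the free-running sowing turntable and set the paper pot on it

ROBOT

A 7-joint arm with a two-finger parallel gripper is mounted at the origin on the work surface. World frame = base frame: x ahead of the robot, y to its left, z up, the work surface at z = 0. Lengths are in m, angles in rad, forces in N, time in s.
With the tool pointing down it reaches from about 0.4 to 0.85 m from the base axis. Payload 4.5 kg.
Tool frame: the origin (TCP) lies at the very end of the fingers, on their centre line; the grasp point (between the pads) lies 19 mm behind it; z points along the fingers, y is the line along which they close (so a half turn about z gives the same grasp; the last joint's range is limited). The gripper opens to 88 mm and grips with 3 to 60 N. Pads are 18 mm wide; open, the fingers measure 123 mm over their backs; the gripper's body (75 mm by 187 mm) begins 45 mm behind the grasp point.
Start: joints at [-1.106, 0.689, -0.195, 1.565, 0.157, 0.902, -0.215], TCP at [0.261, 0.568, 0.239] pointing down, gripper open.
Joint ranges: [-3.01, 3.01], [-0.46, 2.08], [-1.47, 1.51], [0.13, 2.56], [-1, 4.14], [0.04, 2.09], [-2.66, 2.66]. Speed limits (rad/s): [2.57, 2.57, 3.14, 3.14, 3.14, 3.14, 3.14].

INTERFACE

Orientations are given as a unit quaternion [x, y, z, w].
In Python, from plant import r, eyes, nets gives the robot as it stands.
- The arm moves only by the shell command python3 -m pendant 'ROWS' [FORCE]. ROWS is JSON, a list of rows, each an object of numbers: "claw": the opening, from 0 (shut) to 1 (fully open); "dx", "dy", "dz": the shift along the world's x, y, z in mm; "twist": the turn about the world's z in rad. In form: [{"claw": .., "dx": .., "dy": .., "dz": .., "twist": ..}, ...]. A call has 1 to 8 rows; each row is the pose to reach, as a shift and turn from the pose commanded when the call began; what a row does not reach only later rows make up. A row lasts 1/10 s, in which the tool goes at most 50 mm and 8.59 degrees, less where a joint would pass 70% of its speed; a pose out of reach is approached as far as the arm can. A call with a gripper value outside its range is refused whole. The fingers move at their own pace and stop on an object; FORCE is the grip in N (left out, the last holds). Time passes only in rows, so rows that repeat a pose let the fingers close. It gives the time, the measured TCP pose, the force, the opening and the grip force at its end, in the units of the state.
- r.get_state(): the state, without advancing time (a new reading comes with each control period).
- eyes.snapshot(name): name is "scene" or "top"; returns (picture, depth): 420x560x3 uint8, blue, green, red; 420x560 float32, m along the optical axis (not along the pixel's ray), 0 where there is no reading.
- eyes.camera_info(name): a dict with "K" (3x3 intrinsics, pixels), "D" ([k1, k2, p1, p2, k3] as OpenCV has them; the pictures are not rectified), "world_to_cam" (4x4, takes a point from world to camera coordinates). Camera axes: x right, y down, z forward; pixel columns grow to the right and rows downward; lengths in m; the calibration is good to about 2 mm. A picture is of the moment at which its call begins. camera_info takes no time and is no camera call.
- r.finish_job(): hands the job in; it is judged then, once.
Trained networks look in the newest picture that a camera, given by its name, has taken for a name from the list of things; names that differ only in an ending like _2 or _b are one class to them, and where a whole thing is asked for, a point or a joint stands for the part that bears it (a point fixed in the world has none). Each returns a list of dicts, best first, with "confidence" (0 to 1); they miss things now and then, are a little off and sometimes report something else, mostly with a low value. They report only what shows in the picture. A call takes as long as a camera call.
- nets.spot_in(camera, query): "box" ([left, top, width, height] as shares, 0 to 1, of the picture: columns of its width, rows of its height, round what is visible of it).
- nets.place_of(camera, query): "position" ([column, row] as shares, 0 to 1, of the picture: columns of its width, rows of its height: a listed point, or the origin of a listed thing).
The state is a dict: "clock": time; "q": joint angles; "qd": joint speeds; "joint_torque": joint torques, N m; "tool_pos": TCP position; "eef_rot": TCP orientation; "contact_force": force on the tool from outside, world axes, zero at the start; "moment": the same for the moment, N m; "opening": opening from 0.0 (shut) to 1.0 (fully open); "finger_force": force on a finger pad.
Only numpy, scipy, OpenCV 4.12 (cv2) and the standard library are available. Lean on these libraries where they do the work, as an engineer would, in place of code of your own. Each camera call takes 0.05 s, during which the arm holds its last target. There are 200 camera calls.

TASK

One of the two sowing turntables runs freely, the other binds. First spin each of them by hand (about an eighth of a turn or more, either way) while the paper pot is still where it stands, then set the paper pot upright in the middle of the one that runs freely and let go, without ever tipping the pot over.

Things in the scene. Friction and masses are not known exactly. Their poses are not given: they have to be found in the camera images.
- stand_a: low turntable bolted to the table: flat round aluminium platter 200 mm across, 15 mm thick, top 55 mm above the table, on a dark foot 144 mm across. Origin: on the table, on the turning axis; z up. One upright black knob, 20 mm across, 35 mm tall (its top 90 mm above the table), stands on the platter 85 mm from the axis, at angle (this frame's yaw + joint wheel_a) from world x.
- wheel_a (a joint): turning angle of stand_a's platter, rad, growing anticlockwise seen from above; within 0.1 of 0 at the start, no end stops, counts on beyond a turn. Either platter may be the binding one: that one takes 2 to 3 N at the knob to move and stops at once when no longer pushed; the free one coasts on for a second or more after a brisk push
- stand_b: the second turntable, the same in every size and look as stand_a, with the same frame; its knob likewise at (this frame's yaw + joint wheel_b); it stands on the other side of the pot
- wheel_b (a joint): turning angle of the platter of stand_b, as for wheel_a
- pot: the empty paper pot: pale, tall and plain, open at the top, 80 mm tall, about 56 mm across at the rim, 50 at half height and 45 at the foot, wall 3 mm, 50 to 100 g, standing upright on the table between the two turntables. Origin: centre of its underside; z up. It can be gripped across its outside from above. The other pots on the table are squat clay ones.

How it is judged:
On the way:
1. both turntables have been turned (0.5 rad, under an eighth of a turn, is always enough) while the pot still stands within 30 mm of where it was ((value of joint wheel_a above 0.4 rad or value of joint wheel_a below -0.4 rad) and (value of joint wheel_b above 0.4 rad or value of joint wheel_b below -0.4 rad) and distance of pot from where it was at the start of the episode below 0.03 m), for 0.1 s.
At the end, for the whole second after the job is handed in: the paper pot stands upright (within 10 degrees) on the platter of the free-running turntable, within 25 mm of its axis, at rest (it may still turn slowly with the platter) and let go. The binding turntable is told by the steady contact force of the swollen washer hidden under its platter (((horizontal distance between pot and stand_a below 0.025 m and contact force between stand_b and anything else above 1 N) or (horizontal distance between pot and stand_b below 0.025 m and contact force between stand_a and anything else above 1 N)) and height (world z) of pot between 0.05 and 0.062 m and angle between pot's own z axis and vertical below 0.17 rad and linear speed of pot below 0.1 m/s); the robot touches nothing.
It fails at once if the paper pot is tipped over by more than 45 degrees (angle between pot's own z axis and vertical above 0.8 rad).
It also fails if it takes over 48 s, if anything falls off the work surface, if the arm or the gripper's body presses on something with over 40 N, if the wrist force passes 120 N, or if a joint passes its speed limit or range.

## Working session

There is one attempt and no reset: what is moved stays moved. The work goes in short steps, Python scripts to look and compute and a shell command to move; the robot and the scene stay as the last step left them, time stands still between calls to the robot, and variables do not carry over. Pictures are saved under pics/ and viewed, at most 10 in all, crops included, and the job is handed in when it is done.

```bash
mkdir -p pics; cat > h.py <<'E'
import numpy as np, cv2
from plant import r, eyes, nets
def world(cam, px, z=None, depth=None):
    c=eyes.camera_info(cam); K=np.array(c["K"]); D=np.array(c["D"]); T=np.array(c["world_to_cam"])
    u=cv2.undistortPoints(np.array([[px]],float),K,D)[0,0]
    R=T[:3,:3]; o=-R.T@T[:3,3]; d=R.T@np.array([u[0],u[1],1.])
    if depth is not None: return o+d*depth
    return o+d*(z-o[2])/d[2]
E
python3 - <<'E'
from h import *
for c in ("scene","top"):
    p,d=eyes.snapshot(c); cv2.imwrite(f"pics/{c}0.png",p); np.save(f"pics/{c}0.npy",d)
    for q in ("pot","stand_a"):
        for o in nets.place_of(c,q)[:4]: 
            px=np.array(o["position"])*[560,420]; print(c,q,px.round(),o["confidence"],world(c,px,z=0).round(3))
s=r.get_state(); print(s["clock"],s["tool_pos"],s["eef_rot"],s["contact_force"])
E
```

```text
scene pot [251. 211.] 0.57 [0.445 0.001 0.   ]
scene stand_a [340. 150.] 0.97 [0.509 0.251 0.   ]
scene stand_a [202. 313.] 0.63 [ 0.496 -0.203  0.   ]
top pot [278. 236.] 0.62 [0.442 0.003 0.   ]
top stand_a [156. 208.] 0.8 [0.498 0.277 0.   ]
top stand_a [366. 217.] 0.69 [ 0.491 -0.192  0.   ]
0.3 [0.26091752 0.56772301 0.23844366] [ 2.13721316e-01  9.76894624e-01 -3.00877606e-04 -3.83138303e-05] [0.06305871 0.14974263 0.5465509 ]
```

View pics/top0.png

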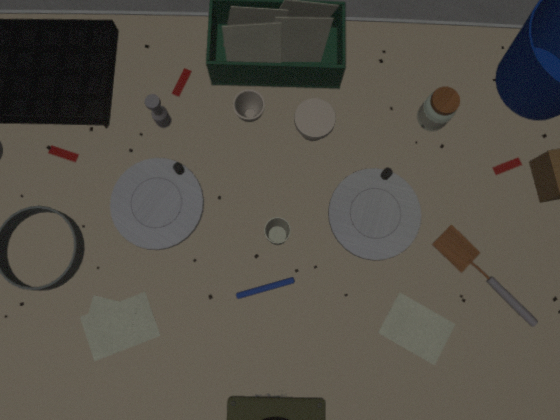

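View pics/scene0.png

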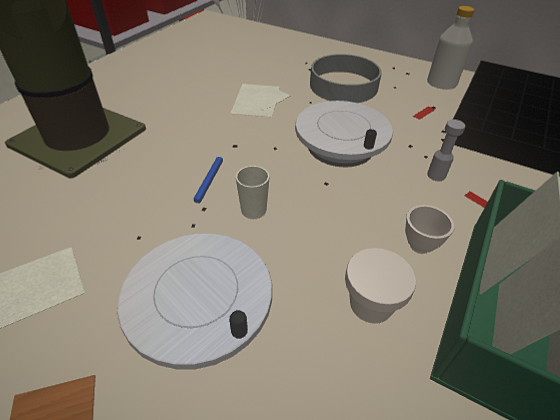

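The top view shows platters centred near (157,204) and (375,214), with knobs at (179,168) and (386,174). The paper pot is at (277,232). The scene view confirms that the tall pot stands between the platters. Next I'll refine these positions.

```bash
python3 - <<'E'
from h import *
p=cv2.imread("pics/top0.png"); d=np.load("pics/top0.npy"); g=p.max(2)
h=np.zeros(d.shape)
c=eyes.camera_info("top"); K=np.array(c["K"]);D=np.array(c["D"]);T=np.array(c["world_to_cam"])
uu,vv=np.meshgrid(np.arange(560),np.arange(420))
n=cv2.undistortPoints(np.stack([uu,vv],-1).reshape(-1,1,2).astype(float),K,D).reshape(420,560,2)
P=np.concatenate([n*d[...,None],d[...,None]],-1); W=(P-T[:3,3])@T[:3,:3]
for nm,(x,y) in dict(A=(157,204),B=(375,214)).items():
    m=(abs(W[...,2]-.055)<.012)&(np.hypot(uu-x,vv-y)<58)&(d>0)
    pts=np.argwhere(m)[:,::-1].astype(np.float32)
    (cx,cy),rad=cv2.minEnclosingCircle(pts); cn=world("top",(cx,cy),z=.055)
    e=world("top",(cx+rad,cy),z=.055); print(nm,(cx,cy,rad),cn.round(4),"r",np.linalg.norm(e-cn).round(4),"med z",np.median(W[m][:,2]), "bbox", world("top",(pts.min(0)+pts.max(0))/2,z=.055).round(4))
    k=(g<60)&(np.hypot(uu-x,vv-y)<48)&(W[...,2]>.07)&(d>0)
    kp=W[k]; t=kp[kp[:,2]>.083]; print(" knob top n",len(t),t.mean(0).round(4),"rel",(t.mean(0)-cn)[:2].round(4),np.linalg.norm((t.mean(0)-cn)[:2]))
m=(np.hypot(uu-277,vv-230)<22)&(W[...,2]>.068)&(W[...,2]<.095)
t=W[m]; (c2,rr)=cv2.minEnclosingCircle(t[:,:2].astype(np.float32))[0:2]; print("pot",c2,rr,t[:,2].mean(),len(t))
m=(np.hypot(uu-277,vv-230)<22)&(W[...,2]>.03);print(np.ptp(W[m][:,:2],axis=0), W[m][:,:2].min(0),W[m][:,:2].max(0))
for nm,(x,y) in dict(c1=(249,106),c2=(315,119)).items(): print(nm,W[y-12:y+12,x-12:x+12,2].max(),W[y,x])
E
```

```text
A (156.2598419189453, 203.49606323242188, 47.41648483276367) [0.4973 0.2642 0.055 ] r 0.1008 med z 0.0559715975611043 bbox [0.4984 0.2638 0.055 ]
 knob top n 67 [0.5698 0.2175 0.0899] rel [ 0.0725 -0.0467] 0.08630092287505416
B (374.6607666015625, 213.90040588378906, 47.18617248535156) [ 0.4874 -0.2004  0.055 ] r 0.1018 med z 0.055918341309413894 bbox [ 0.4872 -0.199   0.055 ]
 knob top n 62 [ 0.5709 -0.2208  0.0903] rel [ 0.0835 -0.0204] 0.08594216069397995
pot (0.44448524713516235, 0.00682835653424263) 0.027911551296710968 0.07877682579760024 158
[0.17764241 0.05377632] [ 0.29360064 -0.02024628] [0.47124305 0.03353003]
c1 1.1297367236752351 [0.73810386 0.07788892 0.01332198]
c2 1.1297367236752351 [ 0.68675233 -0.06877961  0.07908762]
```

Radii and heights match the spec. A is centred at (0.4975, 0.264) with its knob at -33°. B is centred at (0.487, -0.200) with its knob at -14°, and the pot is at (0.444, 0.007). I'll start with knob A, pushing clockwise with closed fingers.

```bash
python3 -m pendant '[{"claw":0,"dx":340,"dy":-318,"dz":0,"twist":-0.354},{"claw":0,"dx":340,"dy":-318,"dz":0,"twist":-0.354},{"claw":0,"dx":340,"dy":-318,"dz":0,"twist":-0.354},{"claw":0,"dx":340,"dy":-318,"dz":0,"twist":-0.354},{"claw":0,"dx":340,"dy":-318,"dz":0,"twist":-0.354},{"claw":0,"dx":340,"dy":-318,"dz":0,"twist":-0.354},{"claw":0,"dx":340,"dy":-318,"dz":0,"twist":-0.354},{"claw":0,"dx":340,"dy":-318,"dz":0,"twist":-0.354}]' 20
```

```text
clock: 1.1
tool_pos: [0.5544, 0.2931, 0.2388]
eef_rot: [0.382, 0.924, 0.0, -0.0]
contact_force: [0.2, 0.5, 0.2]
opening: 0.298
finger_force: 0.0
```

```bash
python3 -m pendant '[{"claw":0,"dx":47,"dy":-43,"dz":0,"twist":0},{"claw":0,"dx":47,"dy":-43,"dz":-40,"twist":0},{"claw":0,"dx":47,"dy":-43,"dz":-80,"twist":0},{"claw":0,"dx":47,"dy":-43,"dz":-120,"twist":0},{"claw":0,"dx":47,"dy":-43,"dz":-155,"twist":0},{"claw":0,"dx":47,"dy":-43,"dz":-172,"twist":0},{"claw":0,"dx":47,"dy":-43,"dz":-172,"twist":0}]'
python3 - <<'E'
from h import *
p,d=eyes.snapshot("scene"); cv2.imwrite("pics/s1.png",p)
s=r.get_state(); print(s["tool_pos"],s["contact_force"],s["opening"])
u=np.array([.7071,.7071]);c=np.array([.4975,.264]);k=np.array([.5695,.2178]);t0=np.arctan2(*(k-c)[::-1])
st=np.array(s["tool_pos"][:2])
for f in np.linspace(0,-.75,7):
    q=c+.085*np.array([np.cos(t0+f),np.sin(t0+f)])+.0275*u; print(round(f,2),((q-st)*1000).round())
E
```

```text
clock: 1.8
tool_pos: [0.5985, 0.251, 0.0644]
eef_rot: [0.382, 0.924, -0.002, -0.002]
contact_force: [0.3, -0.1, 0.8]
opening: 0.001
finger_force: 0.0
[0.59994863 0.25171531 0.06647949] [-0.8129996  -0.12839164  1.11777027] 0.0052391219573229685
0.0 [-11. -14.]
-0.12 [-18. -23.]
-0.25 [-25. -30.]
-0.38 [-33. -37.]
-0.5 [-42. -43.]
-0.62 [-52. -47.]
-0.75 [-62. -51.]
```

View pics/s1.png

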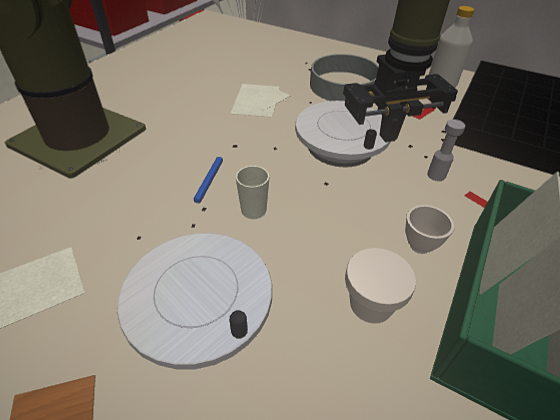

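The fingers are just beyond knob A (370,139), on the right side for a clockwise push.

```bash
python3 -m pendant '[{"claw":0,"dx":-11,"dy":-14,"dz":0,"twist":0},{"claw":0,"dx":-18,"dy":-23,"dz":0,"twist":0},{"claw":0,"dx":-29,"dy":-34,"dz":0,"twist":0},{"claw":0,"dx":-42,"dy":-43,"dz":0,"twist":0},{"claw":0,"dx":-57,"dy":-50,"dz":0,"twist":0},{"claw":0,"dx":-72,"dy":-54,"dz":0,"twist":0},{"claw":0,"dx":-72,"dy":-54,"dz":0,"twist":0}]'
cat > knob.py <<'E'
from h import *
import sys
def knob(c,tag):
    p,d=eyes.snapshot("top"); t=r.get_state()["clock"]; cv2.imwrite(f"pics/{tag}.png",p)
    K=eyes.camera_info("top");k=np.array(K["K"]);D=np.array(K["D"]);T=np.array(K["world_to_cam"])
    uu,vv=np.meshgrid(np.arange(560),np.arange(420))
    n=cv2.undistortPoints(np.stack([uu,vv],-1).reshape(-1,1,2).astype(float),k,D).reshape(420,560,2)
    W=(np.concatenate([n*d[...,None],d[...,None]],-1)-T[:3,3])@T[:3,:3]
    rr=np.hypot(W[...,0]-c[0],W[...,1]-c[1])
    m=(p.max(2)<60)&(rr>.07)&(rr<.1)&(abs(W[...,2]-.09)<.006)&(d>0)
    q=W[m].mean(0) if m.sum() else np.full(3,np.nan)
    print(tag,round(t,2),m.sum(),q.round(3),"angle",np.arctan2(q[1]-c[1],q[0]-c[0]).round(3),flush=True)
A=(.4975,.264);B=(.4873,-.200)
E
python3 - <<'E'
from knob import *
s=r.get_state(); print(s["tool_pos"],s["contact_force"])
knob(A,"a1");knob(A,"a2")
E
```

```text
clock: 2.55
tool_pos: [0.5277, 0.1977, 0.0689]
eef_rot: [0.382, 0.924, 0.0, 0.0]
contact_force: [-0.6, -0.4, 0.2]
opening: 0.005
finger_force: 0.0
[0.52772474 0.19771963 0.06890133] [-0.62118358 -0.36366271  0.20706933]
a1 2.6 28 [0.495 0.177 0.091] angle -1.603
a2 2.65 5 [0.491 0.178 0.09 ] angle -1.642
```

```bash
python3 -m pendant '[{"claw":0,"dx":10,"dy":5,"dz":50,"twist":0},{"claw":0,"dx":10,"dy":0,"dz":100,"twist":0},{"claw":0,"dx":40,"dy":-40,"dz":120,"twist":0.2},{"claw":0,"dx":60,"dy":-90,"dz":120,"twist":0.2},{"claw":0,"dx":65,"dy":-140,"dz":120,"twist":0.2},{"claw":0,"dx":70,"dy":-190,"dz":120,"twist":0.2},{"claw":0,"dx":70,"dy":-240,"dz":120,"twist":0.2}]'
python3 - <<'E'
from knob import *
knob(A,"a3");knob(A,"a4");knob(A,"a5");knob(A,"a6");knob(B,"b0")
E
```

```text
clock: 3.35
tool_pos: [0.6004, -0.0364, 0.188]
eef_rot: [0.289, 0.957, 0.001, 0.002]
contact_force: [0.5, 0.5, -0.4]
opening: 0.004
finger_force: 0.0
a3 3.4 57 [0.421 0.23  0.09 ] angle -2.728
a4 3.45 55 [0.419 0.234 0.091] angle -2.771
a5 3.5 64 [0.418 0.236 0.09 ] angle -2.806
a6 3.55 63 [0.417 0.239 0.09 ] angle -2.845
b0 3.6 0 [nan nan nan] angle nan
```

A coasts on after the push, so it is the free one. Now B.

```bash
python3 -m pendant '[{"claw":0,"dx":-1,"dy":-48,"dz":0,"twist":0},{"claw":0,"dx":-1,"dy":-96,"dz":0,"twist":0},{"claw":0,"dx":-1,"dy":-139,"dz":0,"twist":0},{"claw":0,"dx":-1,"dy":-139,"dz":-45,"twist":0},{"claw":0,"dx":-1,"dy":-139,"dz":-85,"twist":0},{"claw":0,"dx":-1,"dy":-139,"dz":-110,"twist":0},{"claw":0,"dx":-1,"dy":-139,"dz":-120,"twist":0},{"claw":0,"dx":-1,"dy":-139,"dz":-120,"twist":0}]'
python3 - <<'E'
from knob import *
s=r.get_state(); st=np.array(s["tool_pos"][:2]); print(s["tool_pos"],s["contact_force"])
u=np.array([.553,.833]);c=np.array(B);k=np.array([.5703,-.2205]);t0=np.arctan2(*(k-c)[::-1])
for f in np.linspace(0,-.8,7):
    q=c+.085*np.array([np.cos(t0+f),np.sin(t0+f)])+.0275*u; print(round(f,2),((q-st)*1000).round())
knob(A,"a7")
p,d=eyes.snapshot("scene"); cv2.imwrite("pics/s2.png",p)
E
```

```text
clock: 4.4
tool_pos: [0.5973, -0.1712, 0.066]
eef_rot: [0.287, 0.958, 0.0, -0.001]
contact_force: [0.4, -0.6, -0.5]
opening: 0.004
finger_force: 0.0
[ 0.59729473 -0.17118859  0.06597803] [ 0.44974742 -0.6384365  -0.49052854]
0.0 [-12. -26.]
-0.13 [-16. -37.]
-0.27 [-21. -47.]
-0.4 [-27. -57.]
-0.53 [-34. -65.]
-0.67 [-43. -73.]
-0.8 [-52. -79.]
a7 4.45 66 [0.415 0.271 0.09 ] angle 3.055
```

View pics/s2.png

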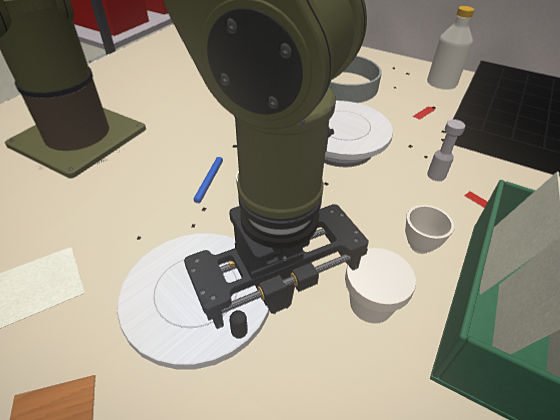

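The fingers are on the +y side of knob B (238,323) and nothing is touched. Pushing.

```bash
python3 -m pendant '[{"claw":0,"dx":-12,"dy":-24,"dz":0,"twist":0},{"claw":0,"dx":-16,"dy":-36,"dz":0,"twist":0},{"claw":0,"dx":-22,"dy":-49,"dz":0,"twist":0},{"claw":0,"dx":-30,"dy":-60,"dz":0,"twist":0},{"claw":0,"dx":-40,"dy":-70,"dz":0,"twist":0},{"claw":0,"dx":-52,"dy":-79,"dz":0,"twist":0}]'
python3 -m pendant '[{"claw":0,"dx":8,"dy":8,"dz":50,"twist":0},{"claw":0,"dx":8,"dy":8,"dz":100,"twist":0},{"claw":0,"dx":8,"dy":58,"dz":110,"twist":0},{"claw":0.5,"dx":-5,"dy":105,"dz":110,"twist":0},{"claw":1,"dx":-25,"dy":150,"dz":110,"twist":0},{"claw":1,"dx":-50,"dy":190,"dz":110,"twist":0},{"claw":1,"dx":-75,"dy":230,"dz":110,"twist":0},{"claw":1,"dx":-95,"dy":255,"dz":110,"twist":0}]'
python3 - <<'E'
from knob import *
knob(B,"b1");knob(B,"b2");knob(A,"a8");print(r.get_state()["tool_pos"])
E
```

```text
clock: 5.1
tool_pos: [0.5445, -0.2529, 0.0669]
eef_rot: [0.288, 0.958, 0.0, 0.0]
contact_force: [2.1, 1.4, 0.8]
opening: 0.004
finger_force: 1.3
clock: 5.9
tool_pos: [0.4458, 0.0039, 0.1764]
eef_rot: [0.287, 0.958, -0.001, -0.002]
contact_force: [1.4, -0.0, 0.5]
opening: 0.436
finger_force: 0.0
b1 5.95 59 [ 0.519 -0.279  0.09 ] angle -1.184
b2 6.0 59 [ 0.519 -0.279  0.09 ] angle -1.185
a8 6.05 65 [0.415 0.271 0.09 ] angle 3.056
[0.44673536 0.0028122  0.17653047]
```

B stopped at once after -0.94 rad, so it binds. A has turned -2.65 rad and is at rest. Now I'll grasp the pot.

```bash
python3 -m pendant '[{"claw":1,"dx":-2,"dy":4,"dz":0,"twist":0},{"claw":1,"dx":-2,"dy":4,"dz":0,"twist":0},{"claw":1,"dx":-2,"dy":4,"dz":0,"twist":0},{"claw":1,"dx":-2,"dy":4,"dz":0,"twist":0},{"claw":1,"dx":-2,"dy":4,"dz":0,"twist":0},{"claw":1,"dx":-2,"dy":4,"dz":-30,"twist":0},{"claw":1,"dx":-2,"dy":4,"dz":-60,"twist":0},{"claw":1,"dx":-2,"dy":4,"dz":-60,"twist":0}]' 10
python3 - <<'E'
from h import *
s=r.get_state();print(s["tool_pos"],s["opening"])
p,d=eyes.snapshot("scene"); cv2.imwrite("pics/s3.png",p[60:340,80:460])
E
```

```text
clock: 6.85
tool_pos: [0.4463, 0.0065, 0.1144]
eef_rot: [0.288, 0.958, -0.001, -0.003]
contact_force: [-0.8, 0.8, 0.4]
opening: 0.999
finger_force: 0.0
[0.44629075 0.0064691  0.11440652] 0.9993956918946296
```

View pics/s3.png

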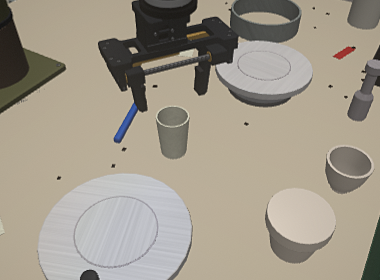

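The gripper is open, and the fingertips at crop (140,108) and (203,92) straddle the upright pot's rim (173,115). Descend and grip.

```bash
python3 -m pendant '[{"claw":1,"dx":-1,"dy":0,"dz":-30,"twist":0},{"claw":1,"dx":-1,"dy":0,"dz":-60,"twist":0},{"claw":1,"dx":-1,"dy":0,"dz":-83,"twist":0},{"claw":1,"dx":-1,"dy":0,"dz":-83,"twist":0},{"claw":0.4,"dx":-1,"dy":0,"dz":-83,"twist":0},{"claw":0.4,"dx":-1,"dy":0,"dz":-83,"twist":0},{"claw":0.4,"dx":-1,"dy":0,"dz":-83,"twist":0},{"claw":0.4,"dx":-1,"dy":0,"dz":-83,"twist":0}]' 10
python3 -m pendant '[{"claw":0.4,"dx":0,"dy":0,"dz":0,"twist":0},{"claw":0.4,"dx":0,"dy":0,"dz":0,"twist":0},{"claw":0.4,"dx":0,"dy":0,"dz":0,"twist":0}]'
```

```text
clock: 7.7
tool_pos: [0.4477, 0.0067, 0.0345]
eef_rot: [0.288, 0.957, 0.0, 0.001]
contact_force: [-0.0, -0.9, -0.3]
opening: 0.661
finger_force: 0.0
clock: 8.0
tool_pos: [0.4475, 0.0066, 0.0342]
eef_rot: [0.288, 0.958, 0.0, 0.001]
contact_force: [-0.3, -0.1, 6.3]
opening: 0.609
finger_force: 9.8
```

```bash
python3 -m pendant '[{"claw":0.4,"dx":0,"dy":0,"dz":10,"twist":0},{"claw":0.4,"dx":0,"dy":0,"dz":30,"twist":0},{"claw":0.4,"dx":0,"dy":0,"dz":60,"twist":0},{"claw":0.4,"dx":0,"dy":0,"dz":90,"twist":0},{"claw":0.4,"dx":0,"dy":0,"dz":90,"twist":0},{"claw":0.4,"dx":0,"dy":0,"dz":90,"twist":0}]'
python3 - <<'E'
from h import *
p,d=eyes.snapshot("scene"); cv2.imwrite("pics/s4.png",cv2.resize(p[40:260,130:390],None,fx=2,fy=2))
s=r.get_state();print(s["tool_pos"],s["contact_force"],s["opening"],s["finger_force"])
E
```

```text
clock: 8.6
tool_pos: [0.4471, 0.0065, 0.1239]
eef_rot: [0.289, 0.957, 0.0, 0.0]
contact_force: [0.3, 0.3, -0.7]
opening: 0.606
finger_force: 10.0
[0.44660792 0.00640292 0.12322011] [ 0.108538   -0.51473757 -0.39181756] 0.6095262314715114 10.001216716839272
```

View pics/s4.png

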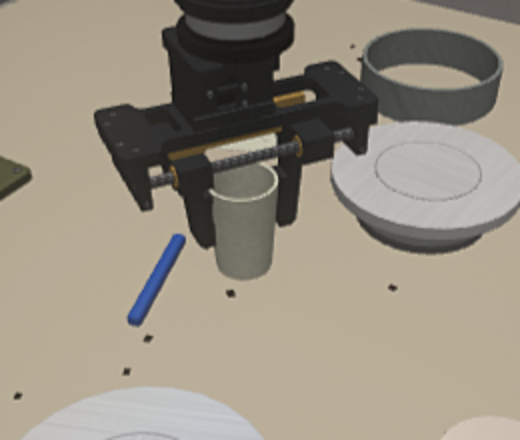

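The pot hangs upright between the pads (crop 245,225). I'll carry it over A at knob-clearing height.

```bash
python3 -m pendant '[{"claw":0.4,"dx":4,"dy":15,"dz":20,"twist":0},{"claw":0.4,"dx":12,"dy":50,"dz":40,"twist":0},{"claw":0.4,"dx":20,"dy":90,"dz":50,"twist":0},{"claw":0.4,"dx":28,"dy":130,"dz":50,"twist":0},{"claw":0.4,"dx":36,"dy":170,"dz":50,"twist":0},{"claw":0.4,"dx":45,"dy":210,"dz":50,"twist":0},{"claw":0.4,"dx":51,"dy":243,"dz":40,"twist":0},{"claw":0.4,"dx":53,"dy":256,"dz":20,"twist":0}]'
python3 -m pendant '[{"claw":0.4,"dx":0,"dy":0,"dz":-10,"twist":0},{"claw":0.4,"dx":0,"dy":0,"dz":-25,"twist":0},{"claw":0.4,"dx":0,"dy":0,"dz":-38,"twist":0},{"claw":0.4,"dx":0,"dy":0,"dz":-47,"twist":0},{"claw":0.4,"dx":0,"dy":0,"dz":-47,"twist":0},{"claw":0.4,"dx":0,"dy":0,"dz":-47,"twist":0}]'
python3 - <<'E'
from h import *
for i in range(3):
    p,d=eyes.snapshot("scene"); s=r.get_state();print(s["tool_pos"],s["contact_force"])
cv2.imwrite("pics/s5.png",cv2.resize(p[40:200,250:440],None,fx=3,fy=3))
E
```

```text
clock: 9.45
tool_pos: [0.5001, 0.2682, 0.1428]
eef_rot: [0.286, 0.958, 0.002, 0.0]
contact_force: [0.6, -0.0, -0.6]
opening: 0.611
finger_force: 10.0
clock: 10.05
tool_pos: [0.5001, 0.2624, 0.0968]
eef_rot: [0.288, 0.958, -0.0, 0.0]
contact_force: [-0.7, 0.3, -1.0]
opening: 0.612
finger_force: 10.0
[0.50032779 0.26265192 0.09717205] [-0.45171836  0.53581129  0.12677163]
[0.50041706 0.26277722 0.09734116] [ 0.59058155  0.15461817 -0.21383712]
[0.50045922 0.26288185 0.09741963] [-0.35492035  0.15842605 -0.46455309]
```

View pics/s5.png

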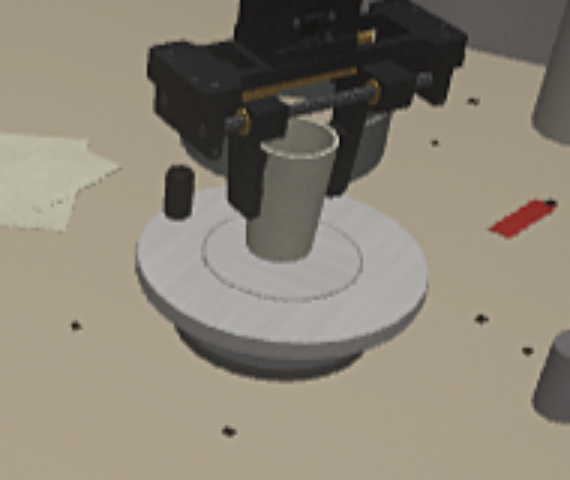

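The pot is over the centre (crop 280,250) but leans about 10° in the grip. Lowering it gently onto the platter should square it up.

```bash
python3 -m pendant '[{"claw":0.4,"dx":-1,"dy":1,"dz":-2,"twist":0},{"claw":0.4,"dx":-1,"dy":1,"dz":-4,"twist":0},{"claw":0.4,"dx":-1,"dy":1,"dz":-4,"twist":0}]' 4
python3 -m pendant '[{"claw":0.4,"dx":0,"dy":0,"dz":-1,"twist":0},{"claw":0.4,"dx":0,"dy":0,"dz":-2,"twist":0},{"claw":0.4,"dx":0,"dy":0,"dz":-2,"twist":0},{"claw":0.4,"dx":0,"dy":0,"dz":-2,"twist":0}]'
python3 -m pendant '[{"claw":0.4,"dx":0,"dy":0,"dz":-1,"twist":0},{"claw":0.4,"dx":0,"dy":0,"dz":-2,"twist":0},{"claw":0.4,"dx":0,"dy":0,"dz":-2,"twist":0},{"claw":0.4,"dx":0,"dy":0,"dz":-2,"twist":0}]'
python3 - <<'E'
from h import *
for i in range(3):
    p,d=eyes.snapshot("scene"); s=r.get_state();print(s["tool_pos"],s["contact_force"],s["finger_force"])
cv2.imwrite("pics/s6.png",cv2.resize(p[40:200,250:440],None,fx=3,fy=3))
E
```

```text
clock: 10.5
tool_pos: [0.4989, 0.2637, 0.0926]
eef_rot: [0.288, 0.958, -0.0, -0.0]
contact_force: [0.6, 0.4, -0.4]
opening: 0.61
finger_force: 4.0
clock: 10.9
tool_pos: [0.499, 0.2637, 0.0907]
eef_rot: [0.288, 0.958, -0.0, -0.0]
contact_force: [-0.2, -0.1, -0.9]
opening: 0.615
finger_force: 4.0
clock: 11.3
tool_pos: [0.499, 0.2637, 0.089]
eef_rot: [0.288, 0.958, -0.0, 0.0]
contact_force: [-1.0, -1.2, 2.4]
opening: 0.61
finger_force: 3.9
[0.4990033  0.26360418 0.08892514] [-0.41059959 -0.89032426  3.86014077] 3.875617700908063
[0.49902232 0.26363232 0.08892919] [-1.35297183 -1.20515532  3.77076175] 3.865903022214292
[0.49901801 0.26361047 0.08890621] [-1.28307596 -1.72459082  3.97585157] 3.8565010815563294
```

View pics/s6.png

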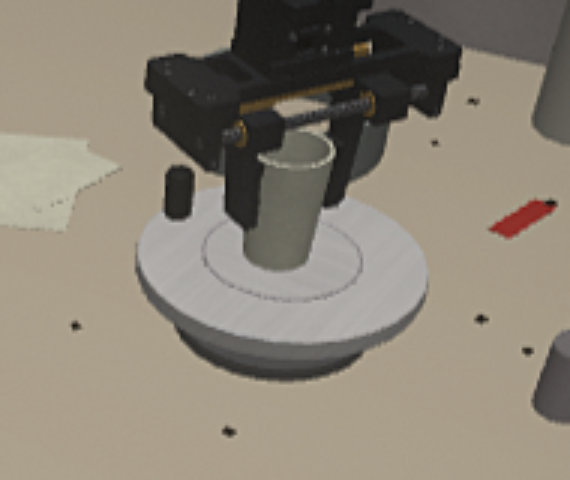

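The pot is in contact (about 4 N) and now only slightly leaning, on the marked circle. Open fully, then check before rising.

```bash
python3 -m pendant '[{"claw":0.66,"dx":0,"dy":0,"dz":0,"twist":0},{"claw":0.7,"dx":0,"dy":0,"dz":0,"twist":0},{"claw":0.8,"dx":0,"dy":0,"dz":0,"twist":0},{"claw":1,"dx":0,"dy":0,"dz":0,"twist":0},{"claw":1,"dx":0,"dy":0,"dz":0,"twist":0},{"claw":1,"dx":0,"dy":0,"dz":0,"twist":0},{"claw":1,"dx":0,"dy":0,"dz":0,"twist":0},{"claw":1,"dx":0,"dy":0,"dz":0,"twist":0}]'
python3 - <<'E'
from h import *
p,d=eyes.snapshot("scene"); s=r.get_state();print(s["tool_pos"],s["contact_force"],s["opening"])
cv2.imwrite("pics/s7.png",cv2.resize(p[40:200,250:440],None,fx=3,fy=3))
E
```

```text
clock: 12.25
tool_pos: [0.499, 0.2637, 0.0888]
eef_rot: [0.288, 0.958, 0.0, 0.0]
contact_force: [-0.4, -0.0, -0.3]
opening: 1.001
finger_force: 0.0
[0.49898249 0.26370759 0.08873569] [ 0.21598208 -0.30637953  0.08471982] 0.9995807489978203
```

View pics/s7.png

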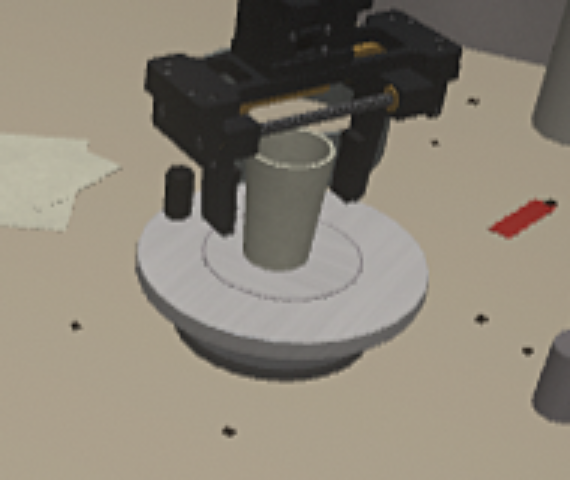

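The pot is released and stands on the circle, clear of both fingers. Retreat and check from above.

```bash
python3 -m pendant '[{"claw":1,"dx":0,"dy":0,"dz":30,"twist":0},{"claw":1,"dx":0,"dy":0,"dz":70,"twist":0},{"claw":1,"dx":0,"dy":0,"dz":110,"twist":0},{"claw":1,"dx":0,"dy":50,"dz":120,"twist":0},{"claw":1,"dx":-30,"dy":95,"dz":120,"twist":0},{"claw":1,"dx":-60,"dy":140,"dz":120,"twist":0},{"claw":1,"dx":-90,"dy":180,"dz":120,"twist":0},{"claw":1,"dx":-120,"dy":220,"dz":120,"twist":0}]'
python3 -m pendant '[{"claw":1,"dx":-40,"dy":30,"dz":0,"twist":0},{"claw":1,"dx":-80,"dy":60,"dz":0,"twist":0},{"claw":1,"dx":-80,"dy":60,"dz":0,"twist":0},{"claw":1,"dx":-80,"dy":60,"dz":0,"twist":0}]'
python3 - <<'E'
from knob import *
knob(A,"a9");knob(B,"b9")
p,d=eyes.snapshot("top")
K=eyes.camera_info("top");k=np.array(K["K"]);D=np.array(K["D"]);T=np.array(K["world_to_cam"])
uu,vv=np.meshgrid(np.arange(560),np.arange(420))
n=cv2.undistortPoints(np.stack([uu,vv],-1).reshape(-1,1,2).astype(float),k,D).reshape(420,560,2)
W=(np.concatenate([n*d[...,None],d[...,None]],-1)-T[:3,3])@T[:3,:3]
m=(np.hypot(W[...,0]-A[0],W[...,1]-A[1])<.05)&(W[...,2]>.122)&(d>0)
t=W[m];print("rim",cv2.minEnclosingCircle(t[:,:2].astype(np.float32)),t[:,2].mean(),np.ptp(t[:,2]),len(t))
C=np.c_[t[:,:2]-t[:,:2].mean(0),np.ones(len(t))];print("slope",np.linalg.lstsq(C,t[:,2],rcond=None)[0])
cv2.imwrite("pics/t9.png",cv2.resize(p[130:280,80:240],None,fx=3,fy=3))
E
```

```text
clock: 13.1
tool_pos: [0.3832, 0.4779, 0.2088]
eef_rot: [0.288, 0.958, 0.0, 0.0]
contact_force: [0.8, -0.4, -0.7]
opening: 0.999
finger_force: 0.0
clock: 13.5
tool_pos: [0.3026, 0.5374, 0.2087]
eef_rot: [0.286, 0.958, -0.0, -0.0]
contact_force: [1.2, -1.0, 0.2]
opening: 1.0
finger_force: 0.0
a9 13.55 72 [0.415 0.272 0.091] angle 3.048
b9 13.6 62 [ 0.519 -0.279  0.091] angle -1.183
rim ((0.49632054567337036, 0.26277869939804077), 0.028892744332551956) 0.13280919072127748 0.017773413272788058 237
slope [-0.01364123 -0.03259375  0.13280919]
```

View pics/t9.png

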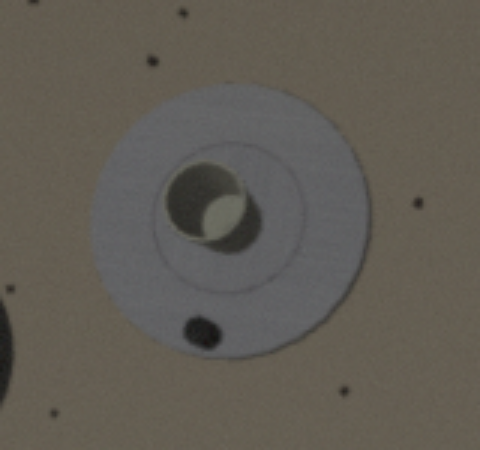

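The pot stands upright, its rim level at 0.133–0.135 m and centred within 2 mm of A's axis. The offset in the picture is only perspective.

```bash
python3 -c "
from plant import r
print(r.finish_job())"
```

```text
the job is handed in; nothing more can be done
None
```

I spun both turntables with the pot still in place, found that stand_a runs freely and stand_b binds, set the pot upright within about 2 mm of stand_a's axis, let go, and handed the job in at about 13.7 s; no verdict came back.

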